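# Change the arbor on the carving spindle and put the setting blocks away

### The job

Change the tool on the bench spindle: pull its black clamp lever fully over towards the robot to release it, lift out the ball-burr arbor and set it fully home in the empty wooden stand, then seat the pointed-centre arbor from the other stand fully home in the spindle taper with its drive slots over the two dogs, and only then throw the clamp lever fully back over, away from the robot. Return every aluminium setting block that is lying on the bench to the wooden cradle cut to its own length, flat on the cradle's floor (at any time). Keep the arbors upright and leave the other things on the bench where they are.

Things in the scene. Friction and masses are not known exactly. Their poses are not given: they have to be found in the camera images.
- spindle: Fixed green spindle head, 120 x 120 mm, 90 mm high, on a 160 x 150 x 12 mm steel foot. Origin: centre of its underside; z up; yaw varies by 0.45 rad. Tapered bore upward on the z axis. Two steel dogs, 9 mm high, stand on the top face on its x axis: centres x = +/-28.5 mm, each 12 mm along x and 11 mm wide. The clamp lever stands at its -y side.
- spindle_mouth (a point): Centre of the spindle's bore at its top face, 90 mm above the bench; axes as the spindle's. Bore 38 mm diameter here, 22 mm at 50 mm depth, open below. An arbor fully home has its origin here, flange on the face, and its x axis along the spindle's, either way round.
- clamp (a joint): Clamp lever angle, rad: 0 = released, leaning 0.5 rad from upright to the spindle's -x side (towards the robot); 1 = clamped, leaning 0.5 rad to the +x side. Starts at 0.88 to 1. Stops at 0 and 1; turns with light friction (about 1 N at the ball) and stays where it is left. It can be pushed with closed fingers.
- clamp_tip (a point): Centre of the black ball (26 mm diameter) on the lever, 80 mm from the pivot, which lies along the spindle's y axis through (0, -105, 22) mm in the spindle's frame. Shaft: 10 mm rod. Ball 92 to 102 mm above the bench, 45 mm beside the spindle's housing. Lever block below: 70 x 50 x 25 mm.
- burr_arbor: Steel arbor topped by a thin stem and a 23 mm ball (top at z = 75.5 mm), in the spindle at the start, slots over the dogs. 0.3 to 0.6 kg. Origin: on the axis at the flange's underside; z up. Below it a tapered shank 50 mm long, 36 mm diameter at the flange, 20 mm at the end. Rest as the centre arbor: flange, slots, neck.
- centre_arbor: Steel arbor topped by a 23 mm cone (point z = 74 mm), in stand_b at the start, any yaw. Origin, shank, mass as burr arbor. Flange z = 0 to 12 mm, 58 (x) x 62 (y) mm, two open slots 15 mm wide cut through on its +x and -x sides from radius 20.5 mm out. Grip the square neck, 26 x 26 mm, faces square to x and y, z = 12 to 46 mm (TCP at z = 34 mm).
- stand_a_mouth (a point): Stand_a: fixed wooden block 82 x 82 mm, 70 mm high, square hole 39 mm down its middle; empty at the start, the burr arbor's place. Stands a and b look alike and swap places. This point: centre of the hole at the top, 70 mm above the bench; an arbor fully home has its origin here, any yaw, flange on the wood.
- stand_b: Fixed wooden stand like stand_a, in which the centre arbor stands at the start. Origin: centre of its underside.
- block_short: Loose aluminium setting block, 60 (x) x 40 (y) x 36 (z) mm, 0.23 kg, lying on the bench if present. Origin: centre of its underside; x along its length.
- cradle_short: Fixed dark wooden cradle on a plywood board 8 mm thick for the 60 mm block: an open box, outside 80 (x) x 60 (y) x 20 mm high, walls 8 mm, pocket 64 x 44 mm. Origin: centre of its underside (8 mm above the bench); x along its length. The three cradles swap places from start to start.
- short_floor (a point): Centre of the inner floor of the 60 mm cradle, 8 mm above its underside and 12 mm below its rim: the 60 mm block's origin belongs here, its length along the cradle's (either way round).
- block_middle: Loose aluminium setting block, 85 (x) x 40 (y) x 36 (z) mm, 0.33 kg, lying on the bench if present. Origin: centre of its underside; x along its length.
- cradle_middle: Fixed dark wooden cradle on a plywood board 8 mm thick for the 85 mm block: an open box, outside 105 (x) x 60 (y) x 20 mm high, walls 8 mm, pocket 89 x 44 mm. Origin: centre of its underside (8 mm above the bench); x along its length. The three cradles swap places from start to start.
- middle_floor (a point): Centre of the inner floor of the 85 mm cradle, 8 mm above its underside and 12 mm below its rim: the 85 mm block's origin belongs here, its length along the cradle's (either way round).
- block_long: Loose aluminium setting block, 110 (x) x 40 (y) x 36 (z) mm, 0.43 kg, lying on the bench if present. Origin: centre of its underside; x along its length.
- cradle_long: Fixed dark wooden cradle on a plywood board 8 mm thick for the 110 mm block: an open box, outside 130 (x) x 60 (y) x 20 mm high, walls 8 mm, pocket 114 x 44 mm. Origin: centre of its underside (8 mm above the bench); x along its length. The three cradles swap places from start to start.
- long_floor (a point): Centre of the inner floor of the 110 mm cradle, 8 mm above its underside and 12 mm below its rim: the 110 mm block's origin belongs here, its length along the cradle's (either way round).
- bottle_wide: Bystander: clear bottle with orange cap, 72 mm diameter, 170 mm tall. Origin: on its underside. Leave it alone.
- bottle_slim: Bystander: white bottle with blue cap, 48 mm diameter, 150 mm tall. Origin: on its underside. Leave it alone.
- glue_jar: Bystander: blue jar with yellow cap, 64 mm diameter, 75 mm tall. Origin: on its underside. Leave it alone.
- paste_pot: Bystander: white ceramic bowl, 90 mm diameter, 60 mm tall. Origin: on its underside. Leave it alone.
- paste_brush: Bystander: brush 170 mm long lying on the bench. Origin: on its underside. Leave it alone.
- wood_offcut: Bystander: wooden offcut 70 x 45 x 30 mm. Origin: on its underside. Leave it alone.
- mallet: Bystander: hammer 200 mm long lying on the bench. Origin: on its underside. Leave it alone.
Things that resemble listed ones, but are neither listed nor needed, are in the scene too. Leave any blue or yellow look-alike of the block_middle alone.

How it is judged:
By the outcome, as a careful person would: the job done as asked, in the order asked, and still so for the second after the job is handed in, with the robot touching nothing.
Of block_short, block_middle, block_long only 2 to 3 are there at a start; the rules pass over those that are not, and their reading is None.
At some moment in a run one of block_short, block_middle, block_long may be knocked a few centimetres aside while the robot is not near it.
It also fails if it takes over 210 s, if anything falls off the work surface, if the arm or the gripper's body presses on something with over 40 N, if the wrist force passes 120 N, or if a joint passes its speed limit or range.

### The arm

A 6-joint arm with a two-finger parallel gripper is mounted at the origin on the work surface. World frame = base frame: x ahead of the robot, y to its left, z up, the work surface at z = 0. Lengths are in m, angles in rad, forces in N, time in s.
With the tool pointing down it reaches from about 0.35 to 1 m from the base axis. Payload 7.1 kg.
Tool frame: the origin (TCP) lies between the finger pads, 19 mm behind the fingertips; this is the grasp point; x points along the fingers, y is the direction in which the jaws open and shut, and the axes are right-handed (so a half turn about x gives the same grasp; the last joint's range is limited). The gripper opens to 85 mm and grips with 20 to 120 N. Pads are 22 mm wide; open, the fingers measure 114 mm over their backs; the gripper's body (76 mm by 85 mm) begins 54 mm behind the grasp point. The pads swing forward as they close: fully open they stand 13 mm farther back than shut.
Start: joints at [-1.155, 0.423, 1.63, -0, 1.089, -0.019], TCP at [0.263, -0.567, 0.25] pointing down, gripper open.
Joint ranges: [-3, 3], [-0.9, 2.11], [0.09, 2.58], [-1.31, 4.45], [0.11, 2.69], [-2.54, 2.54]. Speed limits (rad/s): [2.39, 2.39, 3.01, 3.14, 3.14, 3.14].

### API

Orientations are given as a rotation vector (axis times angle).
In Python, from rig import manip gives the robot as it stands. The module is installed in compiled form; this text tells all that it offers. Calls block until the motion is done:
- manip.move_to(position, orientation): joint-space move of the TCP to a pose.
- manip.servo_line(position, orientation=None, rate=0.15): straight line of the TCP; orientation=None keeps the orientation; rate is the mean speed in m/s.
- manip.set_joints(angles): joint-space move.
- manip.command_gripper(opening, f_grip=None): finger opening in m; f_grip is the grip in N (None keeps the last); returns when the fingers have stopped.
- manip.hold(seconds).
- manip.solve_ik(position, orientation): joint angles nearest the present ones, or None.
- manip.camera(name): name is "side" or "top"; returns a dict with "image" (420x560x3 uint8, red, green, blue), "fx", "fy", "cx", "cy" (pixels), "cam_to_world" (4x4, takes a point from camera to world coordinates). Camera axes: x right, y down, z forward; pixel columns grow to the right and rows downward; lengths in m; the calibration is good to about 2 mm. A picture is of the moment at which its call begins. There is no depth.
A pose or a line that the arm cannot do raises manip.IKError and nothing moves.
- manip.sign_off(): hands the job in, once; it reports no verdict.
Readings, each from a call of its own:
- manip.get_time(): time.
- manip.get_joint_positions(): joint angles.
- manip.get_joint_vel(): joint speeds.
- manip.get_tau(): joint torques, N m.
- manip.get_position(): TCP position.
- manip.get_ee_rot(): TCP orientation.
- manip.get_contact_force(): force on the tool from outside, world axes, zero at the start.
- manip.get_torque(): the same for the moment, N m.
- manip.get_width(): finger opening in m.
Only numpy, scipy, OpenCV 4.12 (cv2) and the standard library are available. Lean on these libraries where they do the work, as an engineer would, in place of code of your own. Each camera call takes 0.05 s, during which the arm holds its last target. There are 200 camera calls.

## Working session

There is one attempt and no reset: what is moved stays moved. The work goes in short steps, each a Python script; the robot and the scene stay as the last script left them, time stands still between calls to the robot, and variables do not carry over. Pictures are saved under pics/ and viewed, about 12 in all and at most 16, crops included, and the job is handed in when it is done.

```bash
mkdir -p pics; ls; python3 - <<'E'
from rig import manip
import cv2,numpy as np
for n in("top","side"):
    c=manip.camera(n); cv2.imwrite(f"pics/{n}0.png",c["image"][...,::-1]); np.save(f"pics/{n}T.npy",c["cam_to_world"])
    print(n,c["fx"],c["fy"],c["cx"],c["cy"],np.round(c["cam_to_world"],4).tolist())
print(manip.get_time(),manip.get_ee_rot(),manip.get_position(),manip.get_width())
E
```

```text
pics
top 380.8918887715393 380.8918887715393 272.5917438409364 214.5893950169298 [[0.0177, -0.9976, 0.0669, 0.4197], [-0.9998, -0.0181, -0.0058, -0.0266], [0.007, -0.0668, -0.9977, 1.1768], [0.0, 0.0, 0.0, 1.0]]
side 415.30556846329847 415.30556846329847 280.62778053690624 213.65989556195996 [[-0.9998, 0.0016, 0.0181, 0.4817], [-0.012, 0.691, -0.7227, 0.8044], [-0.0137, -0.7228, -0.6909, 0.8955], [0.0, 0.0, 0.0, 1.0]]
0.1 [ 1.98122708  0.43908859 -1.98178228] [ 0.26307176 -0.56639469  0.24929653] 0.08568816149050745
```

View pics/top0.png

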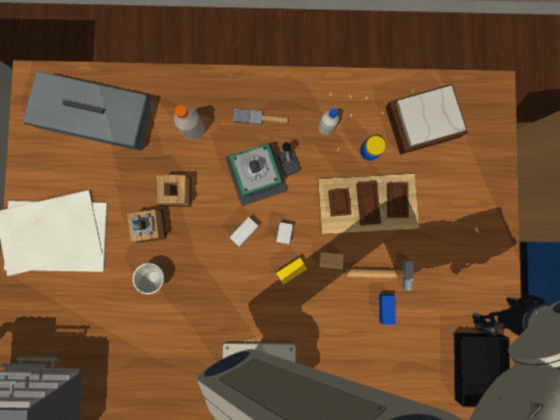

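View pics/side0.png

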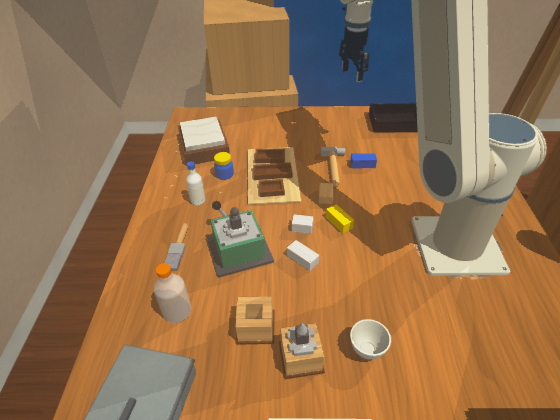

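```bash
cat > h.py <<'E'
import cv2,numpy as np
K={"top":(380.8918887715393,272.5917438409364,214.5893950169298),"side":(415.30556846329847,280.62778053690624,213.65989556195996)}
T={n:np.load(f"pics/{n}T.npy") for n in K}
def pix2w(n,u,v,z):
    f,cx,cy=K[n]; d=T[n][:3,:3]@np.array([(u-cx)/f,(v-cy)/f,1]); o=T[n][:3,3]
    return o+d*(z-o[2])/d[2]
def w2pix(n,P):
    f,cx,cy=K[n]; p=(np.atleast_2d(P)-T[n][:3,3])@T[n][:3,:3]
    return np.c_[cx+f*p[:,0]/p[:,2],cy+f*p[:,1]/p[:,2]]
E
python3 - <<'E'
import cv2
t=cv2.imread("pics/top0.png"); s=cv2.imread("pics/side0.png")
def crop(i,x,y,w,h,k,o):
    c=cv2.resize(i[y:y+h,x:x+w],None,fx=k,fy=k,interpolation=cv2.INTER_CUBIC)
    for a in range(-(-x//20)*20,x+w,20):
        cv2.putText(c,str(a),(int((a-x)*k),9),0,.32,(255,255,255),1); cv2.line(c,(int((a-x)*k),10),(int((a-x)*k),16),(255,255,255),1)
    for b in range(-(-y//20)*20,y+h,20):
        cv2.putText(c,str(b),(0,int((b-y)*k)+4),0,.32,(255,255,255),1)
    cv2.imwrite(o,c)
crop(t,120,130,200,150,4,"pics/c1.png")
crop(s,200,180,160,140,4,"pics/c2.png")
crop(t,300,165,130,120,5,"pics/c3.png")
E
```

```text
(no output)
```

View pics/c1.png

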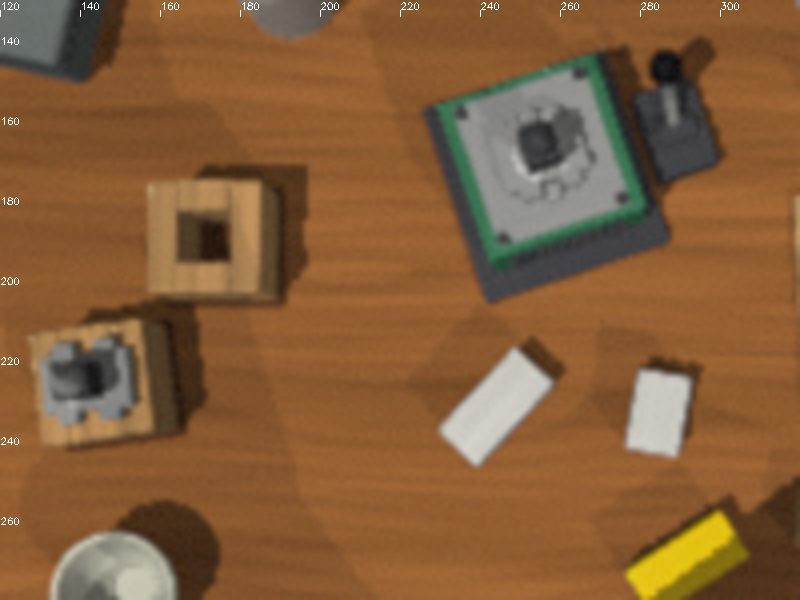

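View pics/c3.png

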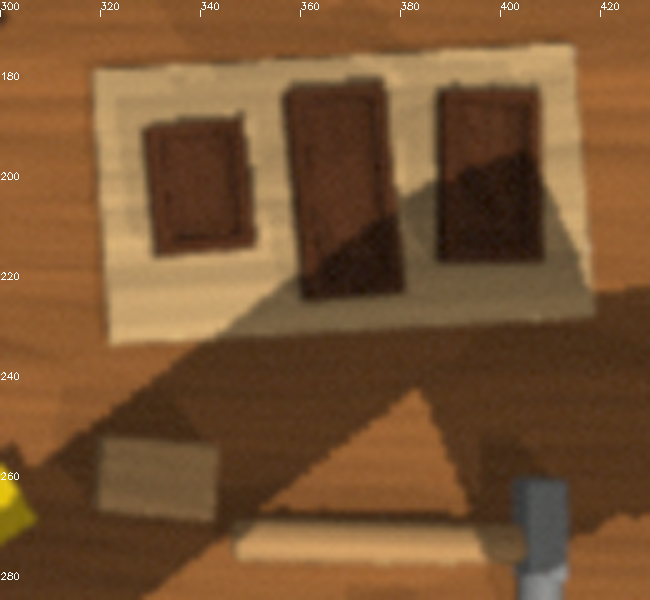

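```bash
cat >> h.py <<'E'
from scipy.optimize import minimize
def rect(lx,ly,z,cx=0,cy=0):
    a=np.array([[-1,-1],[1,-1],[1,1],[-1,1]])*[lx/2,ly/2]+[cx,cy]
    return [(np.r_[a[i],z],np.r_[a[(i+1)%4],z]) for i in range(4)]
def samp(segs):
    t=np.linspace(0.03,.97,40)[:,None]; return np.vstack([p+(q-p)*t for p,q in segs])
def place(P,x,y,th,z=0):
    c,s=np.cos(th),np.sin(th); return P@np.array([[c,s,0],[-s,c,0],[0,0,1]])+[x,y,z]
def gradmap(img):
    g=cv2.GaussianBlur(img.astype(np.float32),(0,0),0.8)
    m=np.zeros(img.shape[:2],np.float32)
    for k in range(3): m=np.maximum(m,np.hypot(cv2.Sobel(g[...,k],5,1,0),cv2.Sobel(g[...,k],5,0,1)))
    return np.minimum(m,120)
def fit(img,n,segs,x,y,th):
    G=gradmap(img); P=samp(segs)
    def sc(p,G): 
        q=w2pix(n,place(P,*p)).astype(np.float32); return -float(cv2.remap(G,q[:,0][:,None],q[:,1][:,None],1).mean())
    best=(0,None)
    for s in (2.,.0):
        H=cv2.GaussianBlur(G,(0,0),s) if s else G
        if s:
            c=[(sc((x+a,y+b,th+d),H),(x+a,y+b,th+d)) for a in np.arange(-.012,.0121,.003) for b in np.arange(-.012,.0121,.003) for d in np.arange(-.15,.151,.05)]
            p=min(c)[1]
        S=np.array([p]*4)+np.vstack([np.zeros(3),np.diag([.003,.003,.03])])
        r=minimize(sc,p,args=(H,),method="Nelder-Mead",options=dict(initial_simplex=S,xatol=1e-5,fatol=1e-4)); p=r.x
    return np.round(p,4),round(-r.fun,1)
def box(lx,ly,z0,z1):return rect(lx,ly,z1)
E
cat > m.py <<'E'
from h import *
st=rect(.082,.082,.07); hole=rect(.039,.039,.07)
sp=rect(.12,.12,.09)
def cr(l): return rect(l+.02,.06,.028)+rect(l+.004,.044,.028)
def bl(l): return rect(l,.04,.036)
import sys
imgs={n:cv2.imread(f"pics/{n}0.png") for n in K}
W=lambda u,v,z:pix2w("top",u,v,z)[:2]
items=[("stA",st+hole,W(172,190,.07),0),("stB",st,W(143.5,226,.07),.1),
("spin",sp,W(256.5,169.5,.09),.3),
("cshort",cr(.06),W(339.5,202,.028),.0),("clong",cr(.11),W(369,203,.028),.05),("cmid",cr(.085),W(397,200,.028),0)]
for nm,s,c,th in items:
    for n in K: print(nm,n,*fit(imgs[n],n,s,*c,th))
for nm,uv in (("blkA",(244,231)),("blkB",(285,232))):
    for n in K:
        hsv=cv2.cvtColor(imgs[n],cv2.COLOR_BGR2HSV); 
        m=((hsv[...,1]<40)&(hsv[...,2]>150)).astype(np.uint8)
        c0=W(*uv,.036); u,v=w2pix(n,np.r_[c0,.036])[0].astype(int)
        k,lab,stt,cen=cv2.connectedComponentsWithStats(m); l=lab[v,u]
        pts=np.argwhere(lab==l)[:,::-1]; 
        print(nm,n,l,len(pts)); 
        if n=="top" and l:
            w=np.array([pix2w(n,*p,.036)[:2] for p in pts]); (cx,cy),(a,b),ang=cv2.minAreaRect((w*1000).astype(np.float32)); print(cx,cy,a,b,ang)
            t0=np.deg2rad(ang+(90 if b>a else 0)); c=(cx/1000,cy/1000)
    for L in (.06,.085,.11):
        for n in K: print(nm,L,n,*fit(imgs[n],n,bl(L),*c,t0))
E
python3 m.py
python3 - <<'E'
import cv2,numpy as np
s=cv2.imread("pics/side0.png")
f=lambda a:cv2.resize(a,None,fx=4,fy=4,interpolation=cv2.INTER_CUBIC)
cv2.imwrite("pics/c4.png",np.hstack([f(s[190:290,200:290]),f(s[285:385,230:335])]))
E
```

```text
stA top [0.5647 0.2669 0.0586] 117.1
stA side [0.5622 0.2661 0.0079] 117.2
stB top [0.4569 0.3432 0.1755] 116.8
stB side [0.4539 0.3438 0.1613] 117.9
spin top [0.6247 0.0203 0.3469] 119.6
spin side [0.6225 0.0198 0.3472] 116.7
cshort top [ 0.5431 -0.2294  0.092 ] 86.3
cshort side [ 0.5439 -0.234   0.1022] 90.1
clong top [ 0.5461 -0.3173 -0.1401] 76.9
clong side [ 0.5503 -0.3033 -0.5069] 90.0
cmid top [ 0.5544 -0.4151  0.3096] 77.4
cmid side [ 0.5478 -0.4194  0.0952] 87.2
blkA top 28 368
444.61376953125 52.47964859008789 39.613868713378906 82.69151306152344 48.19562530517578
blkA side 39 390
blkA 0.06 top [0.455  0.0456 2.4129] 101.4
blkA 0.06 side [0.4524 0.0429 2.451 ] 101.9
blkA 0.085 top [0.446  0.0521 2.4086] 120.0
blkA 0.085 side [0.4421 0.0509 2.4261] 120.0
blkA 0.11 top [0.4489 0.0484 2.3893] 104.3
blkA 0.11 side [0.4377 0.0593 2.2955] 99.4
blkB top 30 252
442.6372375488281 -68.2432632446289 38.84291076660156 58.0395393371582 81.36292266845703
blkB side 37 320
blkB 0.06 top [ 0.4437 -0.0696  2.9461] 120.0
blkB 0.06 side [ 0.4405 -0.0692  2.995 ] 120.0
blkB 0.085 top [ 0.4502 -0.0715  2.8626] 89.8
blkB 0.085 side [ 0.4309 -0.0652  3.0465] 91.5
blkB 0.11 top [ 0.4169 -0.0805  3.4659] 90.0
blkB 0.11 side [ 0.4237 -0.0705  3.2695] 95.5
```

View pics/c4.png

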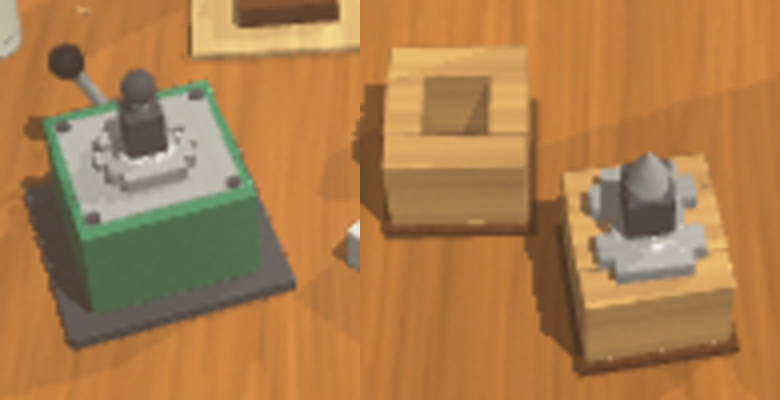

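```bash
cat > r.py <<'E'
from h import *
from rig import manip as M
from scipy.spatial.transform import Rotation as Ro
SP=np.array([.6236,.0200]); SY=.347
def rot(phi):
    c,s=np.cos(phi),np.sin(phi)
    return Ro.from_matrix(np.array([[0,c,s],[0,s,-c],[-1,0,0]])).as_rotvec()
def ori(p,phi):
    best=None
    for k in (-1,0,1,2):
        o=rot(phi+k*np.pi); q=M.solve_ik(list(p),list(o))
        if q is not None and (best is None or abs(q[5])<abs(best[1])): best=(o,q[5])
    return best[0]
def s2w(x,y): 
    c,s=np.cos(SY),np.sin(SY); return SP+[c*x-s*y,s*x+c*y]
def F(): return np.round(M.get_contact_force(),1)
def go(p,phi): M.move_to([float(a) for a in p],list(ori(p,phi)))
def line(p,phi=None,rate=.15): M.servo_line([float(a) for a in p],None if phi is None else list(ori(p,phi)),rate)
def up(z=.3):
    p=M.get_position(); line([p[0],p[1],z],rate=.2)
def snap(tag):
    for n in K: cv2.imwrite(f"pics/{n}{tag}.png",M.camera(n)["image"][...,::-1])
E
python3 - <<'E'
from r import *
M.command_gripper(0.0,40)
up(.3)
a=s2w(.068,-.105)
go([*a,.25],SY+np.pi/2); print(M.get_joint_positions(),M.get_width())
line([*a,.10]); print(F())
for x in np.r_[.05:-.0121:-.008,-.014:-.0241:-.002]:
    line([*s2w(x,-.105),.10],rate=.08); f=F(); print(round(x,3),f)
    if np.hypot(*f[:2])>6 and x<-.005: break
line([*s2w(x+.02,-.105),.10]); up(.28)
print(M.get_time())
E
```

```text
[-9.46899364e-02  5.71615242e-01  1.38311511e+00 -2.04536470e-04
  1.18665573e+00  1.13047956e+00] -5.597972883554426e-05
[ 1.   0.2 -0.6]
0.05 [-0.3 -0.7  0.1]
0.042 [0.8 0.2 0.1]
0.034 [ 1.1  0.6 -0.1]
0.026 [-0.7  1.1 -0.5]
0.018 [-0.3  0.5  0.9]
0.01 [-0.4  0.7 -0. ]
0.002 [-0.6 -0.1 -0.5]
-0.006 [-0.  -0.7  0.1]
-0.014 [ 0.1  0.5 -0.1]
-0.016 [ 3.7  2.7 -2.6]
-0.018 [10.6  4.5 -6.6]
9.075
```

```bash
python3 - <<'E'
from r import *
snap("1")
up(.30)
M.command_gripper(.05)
for phi in (SY+np.pi/2,SY):
    go([*SP,.30],phi); print(M.get_joint_positions()[5])
    line([*SP,.129]); f0=M.get_contact_force()
    line([*SP,.124],rate=.05); f1=M.get_contact_force()
    M.command_gripper(0.0,20); M.hold(.3)
    f=M.get_contact_force()-f0; c,s=np.cos(phi),np.sin(phi)
    print(np.round(f1-f0,1),"F",np.round(f,1),"along jaw",f[0]*c+f[1]*s,"w",M.get_width(),"T",np.round(M.get_torque(),2),M.get_position())
    if phi!=SY: M.command_gripper(.05); up(.30)
snap("2")
E
```

```text
1.2366829603703806
[-0.6 -0.2 -0.6] F [-2.5  1.2  4.2] along jaw 1.9418419218405427 w 0.025692511718526916 T [0.31 0.2  0.  ] [0.62370274 0.02014172 0.12425049]
-0.333066733567617
[-0.5 -1.2  0.3] F [0.3 0.3 3.6] along jaw 0.3553662934434093 w 0.02573516237035568 T [ 0.04 -0.    0.01] [0.62385385 0.0200378  0.12428456]
```

```bash
python3 - <<'E'
import cv2,numpy as np
f=lambda a,k:cv2.resize(a,None,fx=k,fy=k,interpolation=cv2.INTER_CUBIC)
s=cv2.imread("pics/side2.png");t=cv2.imread("pics/top1.png")
cv2.imwrite("pics/v2.png",np.hstack([f(s[140:290,190:300],4)[:560],f(t[165:305,300:360],4)]) if 0 else f(s[150:290,190:330],4))
t2=cv2.imread("pics/top2.png");cv2.imwrite("pics/v3.png",f(t2[60:320,100:460],2.2))
E
```

```text
(no output)
```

View pics/v2.png

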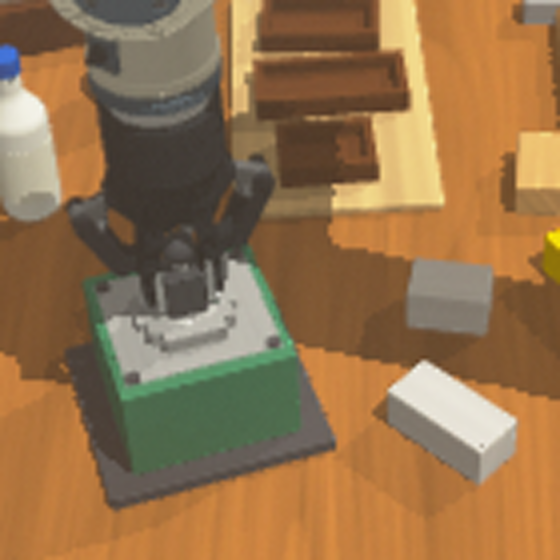

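View pics/v3.png

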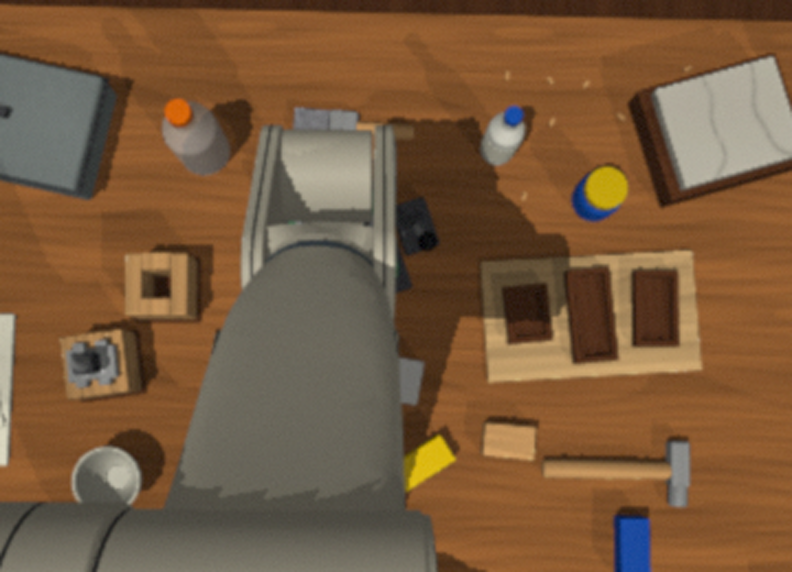

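```bash
sed -i 's/np.minimum(m,120)/np.minimum(m,400)/' h.py; python3 - <<'E'
from h import *
im={n:cv2.imread(f"pics/{n}2.png") for n in K}
W=lambda u,v,z:pix2w("top",u,v,z)[:2]
st=rect(.082,.082,.07); hole=rect(.039,.039,.07)
def cr(l): return rect(l+.02,.06,.028)
fl=[]
def S(a,b): fl.append((np.r_[a,.082],np.r_[b,.082]))
for s in (1,-1):
    S((-.029,s*.031),(.029,s*.031))
    for t in(1,-1):
        S((s*.029,t*.031),(s*.029,t*.0075)); S((s*.029,t*.0075),(s*.0205,t*.0075))
    S((s*.0205,-.0075),(s*.0205,.0075))
its=[("stA",st,(.5635,.2665),.03),("hole",hole,(.5635,.2665),.03),("stB",st,(.4554,.3435),.168),("arbB",fl,(.4554,.3435),.15),
("cs",cr(.06),W(339.5,202,.028),.09),("cl",cr(.11),W(369,203,.028),.08),("cm",cr(.085),W(397,200,.028),0.02)]
for nm,s,c,th in its:
    for n in K: print(nm,n,*fit(im[n],n,s,*c,th))
for l,u,v in ((.06,285,232),(.085,244,231)):
    c=(.442,-.0695) if l==.06 else (.444,.0515)
    print(l,*fit(im["side"],"side",rect(l,.04,.036),*c,2.97 if l==.06 else 2.417))
E
python3 - <<'E'
from r import *
def lift():
    M.command_gripper(0.0,60); M.hold(.2)
    p=M.get_position(); line([p[0],p[1],.20],rate=.06); print(F(),M.get_width(),M.get_position())
    up(.30)
lift(); M.hold(.3); print(F(),M.get_torque())
E
```

```text
stA top [0.5636 0.2662 0.0207] 190.3
stA side [0.5618 0.2666 0.0263] 189.1
hole top [0.5647 0.267  0.0398] 255.5
hole side [0.5621 0.2667 0.0443] 216.7
stB top [0.4567 0.3433 0.1604] 175.1
stB side [0.4539 0.3437 0.1595] 182.5
arbB top [0.4715 0.3297 0.0314] 152.5
arbB side [0.4596 0.3425 0.2503] 166.6
cs top [ 0.5384 -0.2345  0.1193] 181.7
cs side [ 0.5355 -0.2158  0.0996] 182.6
cl top [ 0.5389 -0.3228  0.0593] 211.1
cl side [ 0.537  -0.3235  0.1087] 200.1
cm top [ 0.5492 -0.4099 -0.0018] 220.1
cm side [ 0.5486 -0.4113 -0.0066] 234.9
0.06 [ 0.4396 -0.0686  2.9909] 159.7
0.085 [0.4422 0.0528 2.4093] 315.3
[-0.   0.9 -5.5] 0.025067444349804784 [0.62356932 0.02002663 0.19947109]
[ 0.3 -0.8 -5.7] [-0.01068245 -0.00702524 -0.00980565]
```

```bash
cat >> r.py <<'E'
def seat(xy,phi,zt,fmax=18):
    """guarded descent of a held arbor; nominal TCP z at home = zt. returns final z"""
    line([*xy,zt+.02],rate=.1); f0=M.get_contact_force()
    z=zt+.02
    while z>zt-.004:
        z-=.002; line([*xy,z],rate=.04); f=M.get_contact_force()-f0
        if z<zt+.008 or abs(f[2])>4: print(round(z-zt,4),np.round(f,1))
        if f[2]>fmax or np.hypot(*f[:2])>15: break
    return z-zt
E
python3 - <<'E'
from r import *
A=np.array([.5633,.2667]); phi=.04
go([*A,.30],phi); print(M.get_joint_positions()[5],M.get_time())
seat(A,phi,.1043)
print(M.get_position())
snap("3")
E
```

```text
0.38198570476218496 21.4667
0.008 [-0.5  0.2  0.2]
0.006 [ 0.3  0.2 -0.9]
0.004 [-0.3  0.2  0.2]
0.002 [-0.6  0.5  0.3]
-0.0 [ 0.4 -0.   0.3]
-0.002 [-6.  -2.5 17.3]
-0.004 [-11.   -4.7  34.7]
[0.5636105  0.26683415 0.10431001]
```

```bash
python3 - <<'E'
from r import *
M.command_gripper(.045); up(.30); print(F())
go([.45,.05,.35],.0)
snap("4")
im={n:cv2.imread(f"pics/{n}4.png") for n in K}
fl=[]
def S(a,b): fl.append((np.r_[a,.082],np.r_[b,.082]))
for s in (1,-1):
    S((-.029,s*.031),(.029,s*.031))
    for t in(1,-1):
        S((s*.029,t*.031),(s*.029,t*.0075)); S((s*.029,t*.0075),(s*.0205,t*.0075))
P=samp(fl)
tot=0
ths=np.arange(-.8,2.4,.02)
for n,o in (("top",(.4567,.3433)),("side",(.4539,.3437))):
    G=cv2.GaussianBlur(gradmap(im[n]),(0,0),.7); r=[]
    for th in ths:
        b=0
        for dx in np.arange(-.002,.0021,.001):
            for dy in np.arange(-.002,.0021,.001):
                q=w2pix(n,place(P,o[0]+dx,o[1]+dy,th)).astype(np.float32)
                b=max(b,cv2.remap(G,q[:,:1].copy(),q[:,1:].copy(),1).mean())
        r.append(b)
    r=np.array(r); i=np.argsort(-r)[:6]; print(n,[(round(ths[k],2),round(r[k],1)) for k in i]); tot=tot+r
i=np.argsort(-tot)[:6]; print([(round(ths[k],2),round(tot[k],1)) for k in i])
f=lambda a,k:cv2.resize(a,None,fx=k,fy=k,interpolation=cv2.INTER_CUBIC)
t,s=im["top"],im["side"]
th=ths[i[0]]
A=f(t[170:245,125:195],6); B=f(s[290:365,255:325],6) 
for C,n,ox,oy,o in((A,"top",125,170,(.4567,.3433)),(B,"side",255,290,(.4539,.3437))):
    for u,v in w2pix(n,place(P,*o,th))[::2]: cv2.circle(C,(int((u-ox+.5)*6),int((v-oy+.5)*6)),1,(0,0,255),-1)
out=np.hstack([A,B]); cv2.imwrite("pics/v4.png",f(out,.93)); print(out.shape)
E
```

```text
[ 0.2 -0.  -0.8]
top [(np.float64(0.16), np.float32(139.2)), (np.float64(0.18), np.float32(139.1)), (np.float64(0.14), np.float32(138.9)), (np.float64(0.2), np.float32(138.9)), (np.float64(0.12), np.float32(138.7)), (np.float64(0.22), np.float32(138.6))]
side [(np.float64(0.1), np.float32(160.1)), (np.float64(0.12), np.float32(159.9)), (np.float64(0.08), np.float32(159.7)), (np.float64(0.14), np.float32(159.6)), (np.float64(0.06), np.float32(159.0)), (np.float64(0.16), np.float32(158.4))]
[(np.float64(0.12), np.float32(298.6)), (np.float64(0.14), np.float32(298.5)), (np.float64(0.1), np.float32(298.4)), (np.float64(0.16), np.float32(297.6)), (np.float64(0.08), np.float32(297.6)), (np.float64(0.06), np.float32(296.6))]
(450, 840, 3)
```

View pics/v4.png

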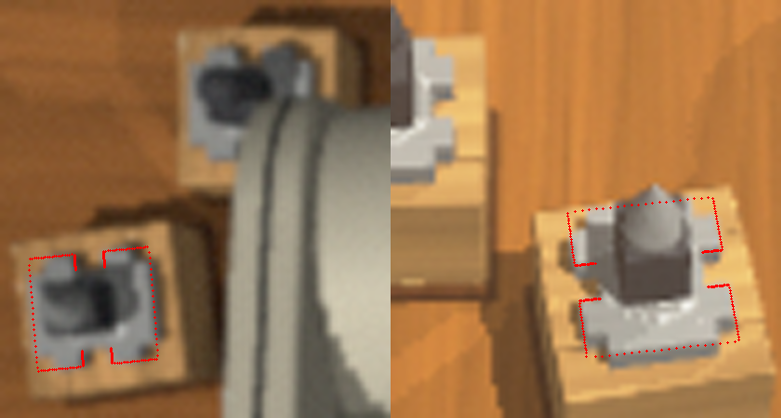

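```bash
python3 - <<'E'
from r import *
B=np.array([.4553,.3435]); phi=.13
for k in (1,0):
    p=phi+k*np.pi/2
    go([*B,.30],p); print("q6",M.get_joint_positions()[5])
    line([*B,.108]); f0=M.get_contact_force(); line([*B,.1043],rate=.05)
    M.command_gripper(0.0,20 if k else 25); M.hold(.3)
    f=M.get_contact_force()-f0; print("F",np.round(f,1),"jaw",f[0]*np.cos(p)+f[1]*np.sin(p),"T",np.round(M.get_torque(),2),M.get_width(),M.get_position())
    if k: M.command_gripper(.045); up(.22)
M.command_gripper(0.0,60); M.hold(.2); print(F())
line([*B,.20],rate=.06); print(F(),M.get_width()); up(.30)
print(M.get_time()); snap("5")
E
```

```text
q6 -1.074089138711822
F [0.  1.8 5.1] jaw 1.796429182774386 T [0.26 0.18 0.01] 0.025721282236423563 [0.4554719  0.34374725 0.10455687]
q6 0.49452322570751184
F [1.6 0.1 3.9] jaw 1.5880369749720247 T [-0.06 -0.09  0.  ] 0.025885201051446715 [0.45558223 0.34365801 0.10457589]
[0.9 0.3 6.3]
[ 0.8  0.2 -3.6] 0.025482958887282872
39.9917
```

```bash
python3 - <<'E'
from r import *
go([*SP,.30],SY); print(M.get_position(),M.get_joint_positions()[5])
seat(SP,SY,.1243,fmax=12)
print(M.get_position(),M.get_torque())
snap("6")
E
```

```text
[0.62331386 0.0209463  0.29973267] -0.33341409315420045
0.008 [0.4 1.  0.2]
0.006 [ 0.4  1.  -0.3]
0.004 [1.1 0.9 1.1]
0.002 [ 1.3  1.1 -0.3]
-0.0 [0.3 0.7 3.8]
-0.002 [-5.8  0.4 21.3]
[0.62400246 0.01999937 0.12464263] [-0.08414771  1.18387932  0.01786767]
```

```bash
python3 - <<'E'
from r import *
M.command_gripper(.05); M.hold(.2); print(F()); up(.30)
M.command_gripper(0.0,40)
a=s2w(-.078,-.105)
go([*a,.25],SY+np.pi/2); 
snap("7")
line([*a,.10]); print(F())
for x in np.r_[-.06:.0101:.01,.012:.0241:.002]:
    line([*s2w(x,-.105),.10],rate=.08); f=F(); print(round(x,3),f)
    if np.hypot(*f[:2])>9 and x>.005: break
line([*s2w(x-.02,-.105),.10]); up(.28)
go([.40,-.25,.35],0.)
print(M.get_time()); snap("8")
im={n:cv2.imread(f"pics/{n}8.png") for n in K}
f=lambda a,k:cv2.resize(a,None,fx=k,fy=k,interpolation=cv2.INTER_CUBIC)
cv2.imwrite("pics/v5.png",np.hstack([f(im["side"][185:285,195:295],4),f(im["top"][135:235,220:320],4)]))
E
```

```text
[ 0.4  0.2 -0.6]
[0.5 0.1 0.4]
-0.06 [ 0.2  0.4 -0.4]
-0.05 [-0.6 -0.4  0.1]
-0.04 [-0.4  0.   0.9]
-0.03 [-0.2  0.9 -0.8]
-0.02 [ 0.4 -0.   0.3]
-0.01 [ 0.4 -0.  -1. ]
0.0 [ 0.1  0.1 -0.9]
0.01 [-0.1  0.1  0.2]
0.012 [ 0.5 -0.3  0.9]
0.014 [-0.8 -0.5 -0.1]
0.016 [-5.7 -2.1  2.6]
0.018 [-10.7  -4.4   5.3]
56.7417
```

View pics/v5.png

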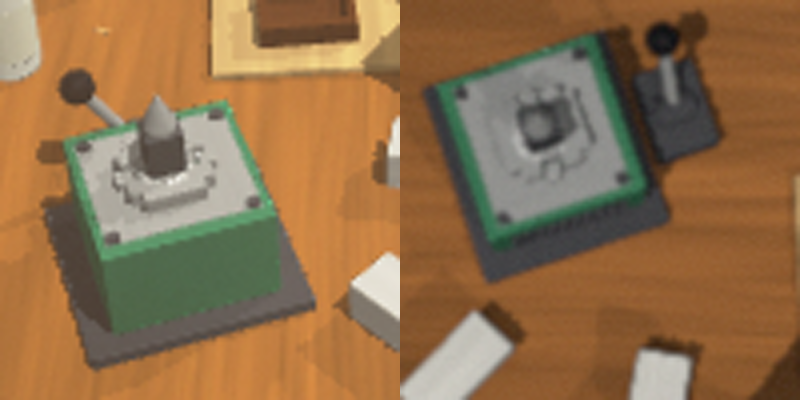

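View pics/top8.png

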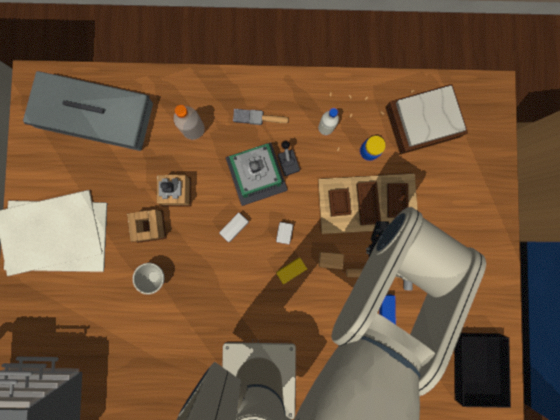

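```bash
python3 - <<'E'
from h import *
im5={n:cv2.imread(f"pics/{n}2.png") for n in K}; im={n:cv2.imread(f"pics/{n}8.png") for n in K}
g=im5["top"]; y=g[165:245,310:425].astype(int)
hsv=cv2.cvtColor(g,cv2.COLOR_BGR2HSV); m=np.zeros(g.shape[:2],np.uint8); m[178:228,322:414]=(hsv[178:228,322:414,2]<115)
k,lab,st,_=cv2.connectedComponentsWithStats(m)
D={}
for i in range(1,k):
    if st[i,4]>200:
        pts=np.argwhere(lab==i)[:,::-1]
        P=[]
        for a in (-.5,.5):
            for b in(-.5,.5): P+= [pix2w("top",u+a,v+b,.028)[:2] for u,v in pts]
        (cx,cy),(w,h),an=cv2.minAreaRect((np.array(P)*1000).astype(np.float32)); print("crad",st[i],round(cx,1),round(cy,1),round(w,1),round(h,1),round(an,1))
for nm,l,c in(("cs",.06,(.5415,-.2325,.09)),("cl",.11,(.538,-.323,.1)),("cm",.085,(.549,-.4105,0))):
    for n in K:
        for kind,s in (("out",rect(l+.02,.06,.028)),("both",rect(l+.02,.06,.028)+rect(l+.004,.044,.028))): print(nm,n,kind,*fit(im5[n],n,s,*c))
for l,uv,th in((.085,(234,227),2.45),(.06,(285,232),2.95)):
    c=pix2w("top",*uv,.036)[:2]
    for n in K: print("blk",l,n,*fit(im[n],n,rect(l,.04,.036),*c,th))
E
```

```text
crad [ 322  178   59   47 2049] 542.6 -270.0 143.3 178.5 1.1
crad [387 182  22  36 754] 549.7 -410.9 109.9 67.2 1.0
cs top out [ 0.5384 -0.2346  0.1178] 181.7
cs top both [ 0.5375 -0.2351  0.1064] 111.4
cs side out [ 0.5355 -0.2162  0.078 ] 182.3
cs side both [ 0.5335 -0.2102  0.1433] 129.4
cl top out [ 0.5387 -0.3229  0.059 ] 211.1
cl top both [ 0.538  -0.3244  0.051 ] 127.1
cl side out [ 0.5367 -0.3234  0.0965] 200.0
cl side both [ 0.5367 -0.3412 -0.0066] 152.4
cm top out [ 0.5492 -0.4099 -0.0025] 220.3
cm top both [ 0.5487 -0.4099 -0.0021] 127.5
cm side out [ 0.5487 -0.4113 -0.0064] 234.9
cm side both [ 0.5486 -0.4166 -0.0053] 169.8
blk 0.085 top [0.457  0.0839 2.3944] 345.1
blk 0.085 side [0.4545 0.0837 2.389 ] 314.3
blk 0.06 top [ 0.4423 -0.0684  2.9741] 353.7
blk 0.06 side [ 0.4398 -0.069   2.9915] 350.4
```

```bash
python3 - <<'E'
from h import *
im={n:cv2.imread(f"pics/{n}5.png") for n in K}
out=[]
est={"cs":(.06,(.5415,-.2325,.09)),"cl":(.11,(.538,-.323,.1)),"cm":(.085,(.549,-.4105,0))}
for n,(x0,y0,w,h) in (("top",(312,165,112,80)),("side",(240,140,66,70))):
    k=5; C=cv2.resize(im[n][y0:y0+h,x0:x0+w],None,fx=k,fy=k,interpolation=cv2.INTER_CUBIC)
    for nm,(l,c) in est.items():
        p,s=fit(im[n],n,rect(l+.02,.06,.028),*c); print(nm,n,p,s)
        if nm!="cl":
          for u,v in w2pix(n,place(samp(rect(l+.02,.06,.028)),*p))[::2]: cv2.circle(C,(int((u-x0+.5)*k),int((v-y0+.5)*k)),1,(0,255,0),-1)
    C=cv2.copyMakeBorder(C,0,400-C.shape[0],0,0,0); out.append(C)
cv2.imwrite("pics/v6.png",cv2.resize(np.hstack(out),None,fx=.89,fy=.89)); 
E
```

```text
cs top [ 0.5397 -0.235   0.1153] 236.9
cl top [ 0.5389 -0.3217  0.1051] 242.1
cm top [ 0.5492 -0.4099 -0.0024] 235.8
cs side [ 0.5414 -0.2145  0.0716] 185.6
cl side [ 0.5791 -0.3182  1.8727] 140.2
cm side [ 0.5839 -0.3992 -1.1168] 142.1
```

View pics/v6.png

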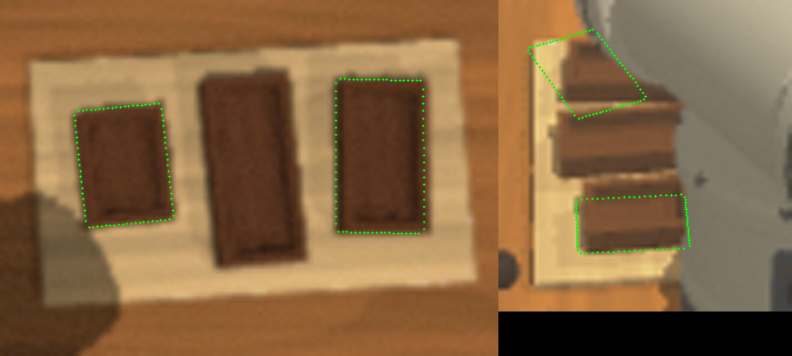

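```bash
python3 - <<'E'
from h import *
a=cv2.imread("pics/top5.png").astype(np.float32).sum(2)/3; b=cv2.imread("pics/side2.png").astype(np.float32).sum(2)/3
for nm,c,l in(("cm",(.5485,-.410,-.003),.085),("cs",(.5385,-.235,.112),.06)):
  for n,I in(("top",a),("side",b)):
    ys=np.arange(-.045,.0451,.0015); 
    X=np.linspace(-.3*l,.3*l,15)
    r=[]
    for yy in ys:
        q=w2pix(n,place(np.c_[X,0*X+yy,0*X+.028],*c)).astype(np.float32); r.append(cv2.remap(I,q[:,:1].copy(),q[:,1:].copy(),1).mean())
    print(nm,n,"y:", " ".join(f"{1000*y:.0f}:{v:.0f}" for y,v in zip(ys,r)))
  xs=np.arange(-.07,.0701,.002); Y=np.linspace(-.015,.015,9)
  r=[]
  for xx in xs:
    q=w2pix("top",place(np.c_[0*Y+xx,Y,0*Y+.028],*c)).astype(np.float32); r.append(cv2.remap(a,q[:,:1].copy(),q[:,1:].copy(),1).mean())
  print(nm,"x:"," ".join(f"{1000*y:.0f}:{v:.0f}" for y,v in zip(xs,r)))
E
```

```text
cm top y: -45:154 -44:154 -42:154 -40:154 -39:150 -37:145 -36:131 -34:111 -33:92 -31:74 -30:62 -28:55 -27:49 -25:42 -24:38 -22:39 -21:42 -19:45 -18:48 -16:50 -15:52 -13:53 -12:54 -10:55 -9:56 -7:56 -6:57 -4:56 -3:56 -1:56 0:56 2:57 3:57 5:58 6:58 8:57 9:56 11:56 12:56 14:56 15:57 17:58 18:58 20:58 21:58 23:56 24:53 26:46 27:40 29:55 30:71 32:96 33:121 35:130 36:138 38:139 39:139 41:139 42:139 44:139 45:140
cm side y: -45:133 -44:133 -42:136 -40:138 -39:141 -37:142 -36:132 -34:122 -33:112 -31:102 -30:94 -28:87 -27:79 -25:71 -24:69 -22:69 -21:68 -19:68 -18:69 -16:70 -15:71 -13:72 -12:74 -10:76 -9:78 -7:80 -6:81 -4:83 -3:84 -1:86 0:87 2:87 3:88 5:88 6:88 8:88 9:89 11:89 12:89 14:89 15:89 17:89 18:89 20:87 21:85 23:83 24:80 26:77 27:75 29:72 30:70 32:69 33:69 35:68 36:68 38:68 39:68 41:68 42:68 44:68 45:68
cm x: -70:159 -68:158 -66:158 -64:158 -62:156 -60:154 -58:150 -56:140 -54:117 -52:88 -50:68 -48:58 -46:53 -44:45 -42:44 -40:46 -38:49 -36:51 -34:52 -32:55 -30:56 -28:57 -26:56 -24:57 -22:57 -20:56 -18:56 -16:56 -14:56 -12:56 -10:56 -8:55 -6:55 -4:55 -2:56 0:56 2:56 4:55 6:55 8:56 10:55
[... 784 characters left out ...]
:64 -7:65 -6:65 -4:66 -3:67 -1:68 0:69 2:69 3:69 5:69 6:69 8:69 9:70 11:70 12:71 14:71 15:71 17:71 18:71 20:70 21:70 23:70 24:69 26:68 27:66 29:65 30:64 32:63 33:63 35:63 36:63 38:63 39:63 41:63 42:63 44:63 45:65
cs x: -70:160 -68:162 -66:163 -64:162 -62:160 -60:156 -58:152 -56:148 -54:147 -52:148 -50:149 -48:152 -46:157 -44:155 -42:141 -40:110 -38:80 -36:61 -34:54 -32:48 -30:44 -28:47 -26:50 -24:52 -22:52 -20:53 -18:55 -16:55 -14:56 -12:56 -10:57 -8:56 -6:56 -4:56 -2:56 0:56 2:56 4:57 6:56 8:57 10:57 12:57 14:57 16:56 18:56 20:56 22:56 24:56 26:55 28:55 30:54 32:54 34:55 36:58 38:62 40:73 42:92 44:115 46:134 48:140 50:140 52:138 54:137 56:139 58:143 60:147 62:151 64:151 66:150 68:149 70:147
```

```bash
python3 - <<'E'
from h import *
b=cv2.imread("pics/side2.png").astype(np.float32).sum(2)/3
for nm,c in(("cm",(.5485,-.4137,-.003)),("cs",(.5385,-.237,.112))):
  for lo,hi in ((-.012,.012),(-.028,-.023)):
    xs=np.r_[-.066:-.026:.002,.026:.066:.002]; Y=np.linspace(lo,hi,9)
    r=[]
    for xx in xs:
        q=w2pix("side",place(np.c_[0*Y+xx,Y,0*Y+.028],*c)).astype(np.float32); r.append(cv2.remap(b,q[:,:1].copy(),q[:,1:].copy(),1).mean())
    print(nm,lo,"x:"," ".join(f"{1000*y:.0f}:{v:.0f}" for y,v in zip(xs,r)))
# yaw via long edges in top5: right edge (-y) per x, and near edge
a=cv2.imread("pics/top5.png").astype(np.float32).sum(2)/3
def cross(c,fn,ts):
    r=[]
    for t in ts:
        q=w2pix("top",place(np.array([[*fn(t),.028]]),*c)).astype(np.float32); r.append(cv2.remap(a,q[:,:1].copy(),q[:,1:].copy(),1)[0,0])
    r=np.array(r); h=102; i=np.argmax(r<h); return ts[i-1]+(ts[i]-ts[i-1])*(r[i-1]-h)/(r[i-1]-r[i])
for nm,c,l in(("cm",(.5485,-.410,-.003),.085),("cs",(.5385,-.235,.112),.06)):
    X=np.linspace(-.4*l,.4*l,9)
    for sgn in(-1,1):
        e=[cross(c,lambda t,x=x:(x,t),sgn*np.arange(.042,.02,-.001)) for x in X]; k=np.polyfit(X,e,1); print(nm,sgn,"slope,off",np.round(k,4))
    Y=np.linspace(-.02,.02,7)
    for sgn in(-1,1):
        e=[cross(c,lambda t,y=y:(t,y),sgn*np.arange(l/2+.025,l/2,-.001)) for y in Y]; print(nm,"xedge",sgn,np.round(np.polyfit(Y,e,1),4))
E
```

```text
cm -0.012 x: -66:188 -64:187 -62:186 -60:185 -58:181 -56:177 -54:141 -52:107 -50:95 -48:85 -46:77 -44:71 -42:68 -40:73 -38:80 -36:80 -34:80 -32:82 -30:82 -28:82 -26:82 26:81 28:81 30:81 32:81 34:81 36:82 38:82 40:81 42:82 44:83 46:87 48:91 50:98 52:110 54:126 56:150 58:170 60:177 62:183 64:188 66:191
cm -0.028 x: -66:188 -64:186 -62:185 -60:184 -58:182 -56:178 -54:150 -52:117 -50:105 -48:95 -46:91 -44:89 -42:89 -40:89 -38:89 -36:89 -34:89 -32:89 -30:88 -28:89 -26:90 26:88 28:87 30:86 32:86 34:86 36:85 38:85 40:86 42:88 44:91 46:94 48:98 50:111 52:135 54:155 56:175 58:178 60:179 62:188 64:195 66:194
cs -0.012 x: -66:193 -64:193 -62:192 -60:188 -58:185 -56:182 -54:181 -52:181 -50:181 -48:183 -46:185 -44:183 -42:161 -40:120 -38:93 -36:86 -34:79 -32:69 -30:66 -28:73 -26:78 26:63 28:63 30:64 32:64 34:66 36:69 38:76 40:95 42:107 44:108 46:108 48:108 50:105 52:102 54:102 56:102 58:103 60:106 62:110 64:114 66:114
cs -0.028 x: -66:187 -64:187 -62:182 -60:174 -58:170 -56:168 -54:169 -52:170 -50:171 -48:174 -46:175 -44:172 -42:151 -40:110 -38:99 -36:95 -34:90 -32:88 -30:86 -28:86 -26:88 26:67 28:68 30:69 32:69 34:70 36:71 38:81 40:92 42:98 44:101 46:101 48:99 50:98 52:99 54:100 56:101 58:102 60:102 62:102 64:101 66:99
cm -1 slope,off [ 0.0117 -0.0338]
cm 1 slope,off [0.0288 0.0319]
cm xedge -1 [-0.0261 -0.053 ]
cm xedge 1 [-0.0112  0.0561]
cs -1 slope,off [-0.0314 -0.0321]
cs 1 slope,off [0.0067 0.0321]
cs xedge -1 [ 0.0028 -0.0396]
cs xedge 1 [0.0147 0.0427]
```

```bash
cat >> r.py <<'E'
def findblk(tag,l,c,th):
    snap(tag); r=[fit(cv2.imread(f"pics/{n}{tag}.png"),n,rect(l,.04,.036),*c,th) for n in K]; print(r); return (r[0][0]+r[1][0])/2
def pick(b):
    phi=b[2]+np.pi/2; M.command_gripper(.065,30); go([*b[:2],.20],phi); line([*b[:2],.034],rate=.1); print("q6",M.get_joint_positions()[5],F())
    M.command_gripper(0.,30); M.hold(.2); print("w",M.get_width(),F()); M.command_gripper(0.,60); M.hold(.1)
    line([*b[:2],.20],rate=.1); print("lift",F(),M.get_width())
def put(c):
    phi=c[2]+np.pi/2; go([*c[:2],.20],phi); line([*c[:2],.072],rate=.1); f0=M.get_contact_force(); z=.072
    while z>.0475:
        z-=.002; line([*c[:2],z],rate=.04); f=M.get_contact_force()-f0; print(round(z,4),np.round(f,1))
        if f[2]>10 or np.hypot(*f[:2])>15: break
    return z
E
python3 - <<'E'
from r import *
b=findblk("9",.085,(.4558,.0838),2.392); pick(b); z=put((.5497,-.4137,.008)); snap("10")
if z<.053:
    M.command_gripper(.052); M.hold(.1); up(.25); print(F())
print(M.get_time())
E
```

```text
[(array([0.457 , 0.0838, 2.3944]), np.float64(345.1)), (array([0.4545, 0.0837, 2.3894]), np.float64(314.3))]
q6 -0.665063808541663 [-0.6 -0.1  0.5]
w 0.03946676644417551 [-0.9  0.8  6. ]
lift [ 0.4  0.1 -3.2] 0.03867300160842816
0.07 [-0.   0.6 -0.5]
0.068 [ 0.2 -0.7  0.3]
0.066 [ 0.4 -0.2 -0.3]
0.064 [ 0.  -0.4 -0.2]
0.062 [ 0.1 -0.6  0.3]
0.06 [ 0.  -0.7 -0.1]
0.058 [-0.4  0.2  0. ]
0.056 [-0.8 -0.4 -0.9]
0.054 [ 0.  -0.3  0.1]
0.052 [ 0.2  0.1 -0.8]
0.05 [-1.4  1.   7.2]
0.048 [-6.4  4.6 22.2]
[ 0.1 -0.   0.5]
71.3417
```

```bash
python3 - <<'E'
from r import *
go([.45,-.35,.35],0.)
b=findblk("11",.06,(.4411,-.0687),2.983); pick(b); z=put((.5398,-.2367,.10))
if z<.053:
    M.command_gripper(.052); M.hold(.1); up(.25); print(F())
    go([.263,-.567,.25],0); M.hold(.3)
print(M.get_time(),z); snap("12")
f=lambda a,k:cv2.resize(a,None,fx=k,fy=k,interpolation=cv2.INTER_CUBIC)
t,s=(cv2.imread(f"pics/{n}12.png") for n in K)
cv2.imwrite("pics/v7.png",np.hstack([f(t[165:245,312:424],3.5)[:280],f(s[135:215,240:310],3.5)[:280]]))
E
```

```text
[(array([ 0.4424, -0.0686,  2.9769]), np.float64(359.7)), (array([ 0.4398, -0.069 ,  2.9988]), np.float64(351.7))]
q6 1.543143741090127 [-0.1  0.6  0.3]
w 0.039431864401853804 [-0.8 -0.3  5.2]
lift [-0.1  0.4 -2.8] 0.03859233519463556
0.07 [-0.6  0.6  0.2]
0.068 [-0.1  0.8  0.4]
0.066 [-0.1 -0.4  0.3]
0.064 [-0.1  0.3 -0.5]
0.062 [-1.   0.2  4.6]
0.06 [-0.5 -0.   0.4]
0.058 [-0.2  0.6 -0.7]
0.056 [-1.1 -0.1  0.1]
0.054 [-1.2  0.  -0.7]
0.052 [-1.6  0.3 -0.9]
0.05 [-4.7  1.9  8.1]
0.048 [-10.5   4.5  27.6]
[ 0.1  0.2 -0.6]
88.4917 0.04799999999999997
```

View pics/v7.png

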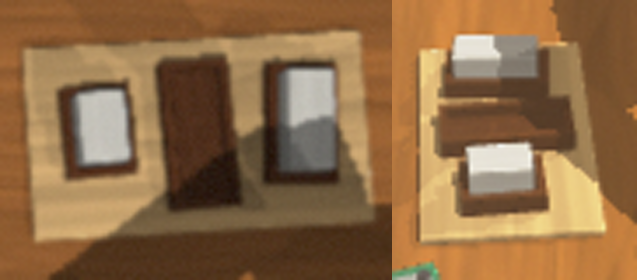

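View pics/side12.png

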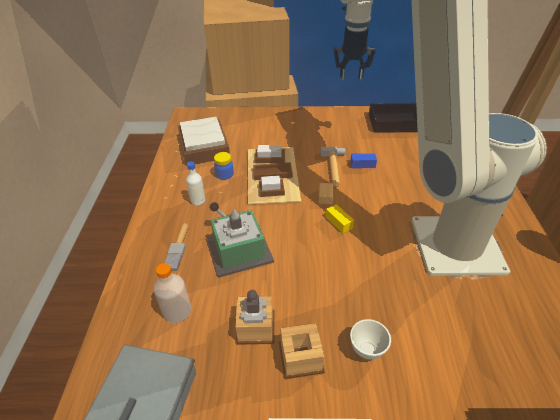

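```bash
python3 - <<'E'
from r import *
for n in K:
    im=cv2.imread(f"pics/{n}12.png")
    for l,c in((.085,(.5497,-.4137,.008)),(.06,(.5398,-.2367,.1))): print(n,l,*fit(im,n,rect(l,.04,.052),*c))
M.sign_off(); print(M.get_time())
E
```

```text
top 0.085 [ 0.5497 -0.4122 -0.0059] 219.4
top 0.06 [ 0.5397 -0.2353  0.0864] 330.1
side 0.085 [ 0.5475 -0.413  -0.0698] 244.9
side 0.06 [ 0.5387 -0.2357  0.0649] 351.3
the job is handed in; nothing more can be done
the job is handed in; nothing more can be done
```

The tool change is done, both setting blocks are in their own cradles, and the job is handed in. It took about 89 s on the robot's clock.

- **Lever:** I pulled it over to the released stop, and only after the new arbor was home did I throw it back. Both stops showed as a force rise where expected, and the final image shows the lever leaning away from the robot.
- **Arbors:** The ball-burr arbor is home in the empty stand and the pointed-centre arbor is home in the spindle. Both made contact at the nominal height, and there was no contact at dog height on the way down.
- **Blocks:** Only the 60 mm and 85 mm blocks were on the bench. The 85 mm one was knocked aside partway through, so I measured it again before picking it up. Both reached the floor at the expected height.
- **60 mm block:** It briefly touched the rim of its cradle (about 5 N) and then slid in.
- **Final checks:** In the last pictures both blocks look flat in their pockets. Image fits put them within about 2.2 mm of the targets. The two cameras differ from each other by up to about 2 mm. The side camera's yaw for the half-shadowed 85 mm block is about 0.06 rad off the top camera's. I put that down to the shadow, because that block went in with no contact above the floor.
- **Other items:** The bystanders and the blue and yellow look-alikes were not touched.

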